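# Load setting blocks into a spring magazine

## Robot

A 6-joint arm with a two-finger parallel gripper is mounted at the origin on the work surface. World frame = base frame: x ahead of the robot, y to its left, z up, the work surface at z = 0. Lengths are in m, angles in rad, forces in N, time in s.
With the tool pointing down it reaches from about 0.25 to 0.85 m from the base axis. Payload 12.5 kg.
Tool frame: the origin (TCP) lies between the finger pads; the fingertips stand 22 mm ahead of it and the grasp point (between the pads) lies 3 mm ahead of it; z points along the fingers, y is the direction in which the jaws open and shut (so a half turn about z gives the same grasp; the last joint's range is limited). The gripper opens to 93 mm and grips with 3 to 60 N. Pads are 15 mm wide; open, the fingers measure 128 mm over their backs; the gripper's body (75 mm by 188 mm) begins 65 mm behind the grasp point.
Start: joints at [-1.315, 0.351, 1.652, -0, 1.139, -0.085], TCP at [0.184, -0.518, 0.241] pointing down, gripper open.
Joint ranges: [-2.75, 2.75], [-0.79, 2.1], [0.01, 2.65], [-1.57, 4.71], [0.07, 3.14], [-2.87, 2.87]. Speed limits (rad/s): [2.22, 2.22, 2.79, 3.14, 3.14, 3.14].

## Interface

Orientations are given as a rotation vector (axis times angle).
In Python, from cell import sensors, optics, env gives the robot as it stands. The module is installed in compiled form; this text tells all that it offers.
- The arm moves only by the tool drive_tool, never from a script. Its argument "series" is a list of rows, each a list of 4 numbers: the shift along the tool's x, y, z in cm, then the turn about the tool's z in rad. In form: [[x, y, z, yaw], ...]. A call has 1 to 10 rows; each row shifts and turns the commanded pose from where the row before left it, along the tool's axes as they then stand; what a row does not reach is not made up. A row lasts 1/10 s, in which the tool goes at most 50 mm and 8.59 degrees, less where a joint would pass 70% of its speed; a pose out of reach is approached as far as the arm can. A call is refused whole if a number of a shift passes 5 or a number of a turn 0.15, either way. A call with a gripper value outside its range is refused whole. "fingers" is the finger opening in cm, from 0 to 9.3, set as the call begins (left out, the last holds). The fingers move at their own pace and stop on an object; "squeeze" is the grip in N (left out, the last holds). Time passes only in rows, so rows that do not move let the fingers close. It gives the time, the measured TCP pose, the force and the opening at its end, in the units of the state.
- sensors.get_obs(): the state, without advancing time (a new reading comes with each control period).
- optics.capture(name): name is "side" or "top"; returns the picture (480x640x3 uint8, red, green, blue); there is no depth.
- optics.camera_model(name): a dict with "camera_matrix" (3x3 intrinsics, pixels), "T" (4x4, takes a point from camera to world coordinates). Camera axes: x right, y up, looking along -z (the intrinsics and any distortion apply to the point x, -y, -z); pixel columns grow to the right and rows downward; lengths in m; the calibration is good to about 2 mm. A picture is of the moment at which its call begins. camera_model takes no time and is no camera call.
- env.sign_off(): hands the job in, once; it reports no verdict.
The state is a dict: "time_s": time; "joint_positions": joint angles; "joint_velocities": joint speeds; "joint_efforts": joint torques, N m; "tcp_pos": TCP position; "tcp_rot": TCP orientation; "force": force on the tool from outside, world axes, zero at the start; "moment": the same for the moment, N m; "finger_gap": opening from 0.0 (shut) to 1.0 (fully open).
Only numpy, scipy, OpenCV 4.12 (cv2) and the standard library are available. Lean on these libraries where they do the work, as an engineer would, in place of code of your own. Each camera call takes 0.05 s, during which the arm holds its last target.

## Task

Load both oak setting blocks from the wooden tray into the spring magazine, one behind the other between the fixed nose and the sprung follower: use each block itself to press the tall follower plate back, then slide it down into the opening until it rests on the track floor, and let the follower close on it. Finish with both blocks upright and fully down and the follower closed tight on the row; work gently, without slamming the follower or forcing a block, and leave the other things where they are.

Things in the scene. Friction and masses are not known exactly. Their poses are not given: they have to be found in the camera images.
- feeder: Magazine's fixed dark steel bed plate, 84 (x) x 270 (y) x 12 mm; origin on the bench under the track's centre line, 20 mm from plate centre toward its -y end. z up; track runs along its y, centred on x = 0. The aluminium track (nose, walls, bracket, follower) is clamped on the bed up to 25 mm either way of nominal along y; that place is NOT measured: feel for it or see it.
- nominal_nose (a point): Point fixed to the bed plate, at track floor height (20 mm above the bench) under the NOMINAL place of the nose face; the real one is up to 25 mm off along y. Nose: steel, 22 wide, 10 thick, lying to the -y side of its face, top 30 mm above the track floor. Track walls 27 mm apart inside, flared lips up to 16 mm above the floor, 42 mm wide overall.
- nominal_bracket (a point): Point fixed to the bed plate, at track floor height, under the NOMINAL front of the rear bracket (36 wide, 12 thick toward +y, 36 high above the floor), 57 mm +y of the nominal nose; shifts with the track. The follower's spring rod runs back through it at 18 mm above the floor, ending in a black button 118 mm behind the follower's face.
- follower (a joint): How far (m) the steel follower plate is pushed to the feeder's +y: 0 closed (face 4 mm from nose face), stop 0.040 (44 mm opening). About 0.016 closed on one block, 0.036 on two. Plate 22 wide, 10 thick, top 70 mm above track floor. Spring 5 N closed, 8 N fully back, damping 70 N per m/s; its squeeze holds a block by friction, so one let go too high stays up.
- blocka: An oak setting block, 24 (x) x 20 (y) x 45 (z) mm, edges rounded 2 mm, 30 g, standing upright in the tray; origin at the centre of its underside. It goes into the track upright, 24 mm side across the track and 20 mm side along it; either way round; once down, the walls leave its upper 29 mm free for the fingers.
- blockb: The other, identical oak setting block (24 x 20 x 45 mm, origin at the centre of its underside). Either block may go in first.
- tray: Fixed shallow wooden tray, 190 (x) x 210 (y) x 14 mm high, floor 6 mm thick, in which the blocks stand; origin under its centre.
- offcut: Bystander: thin oak strip 12 x 55 x 10 mm lying in the tray's +x part; origin at the centre of its underside. Leave it.
- putty: Bystander: closed can, radius 38, height 90 mm, on the bench beyond the magazine; origin under its centre.
- jar: Bystander: glass jar with lid, radius 30, height 80 mm, on the bench beyond the magazine; origin under its centre.
Mind the look-alikes: they are no part of the job. What is shaped like the blockb but green or yellow is not meant.

How it is judged:
By the outcome, as a careful person would: the job done as asked, in the order asked, and still so for the second after the job is handed in, with the robot touching nothing.
It also fails if it takes over 69 s, if anything falls off the work surface, if the arm or the gripper's body presses on something with over 40 N, if the wrist force passes 120 N, or if a joint passes its speed limit or range.

## Working session

There is one attempt and no reset: what is moved stays moved. The work goes in short steps, Python scripts to look and compute and a tool call to move; the robot and the scene stay as the last step left them, time stands still between calls to the robot, and variables do not carry over. Pictures are saved under pics/ and viewed, and the job is handed in when it is done.

Besides the shell and the picture viewer there is one more tool, called after ">>>" as a command line: name --pt "numbers of a row" for each row, then --argument value for the rest. drive_tool: Moves the arm, as the interface text tells. Its arguments: {"type":"object","properties":{"series":{"type":"array"},"fingers":{"type":"number"},"squeeze":{"type":"number"}},"required":["series"]}

```bash
mkdir -p pics
python3 - <<'E'
from cell import sensors, optics
import cv2, numpy as np
np.set_printoptions(precision=4,suppress=True)
for n in ("top","side"):
    im=optics.capture(n); cv2.imwrite(f"pics/{n}0.png",im[:,:,::-1]); m=optics.camera_model(n); print(n,m)
print(sensors.get_obs())
E
```

```text
top {'camera_matrix': array([[515.4139,   0.    , 316.455 ],
       [  0.    , 515.4139, 243.3768],
       [  0.    ,   0.    ,   1.    ]]), 'T': array([[ 0.0235,  0.9929, -0.1162,  0.4702],
       [-0.9995,  0.021 , -0.0228, -0.1522],
       [-0.0202,  0.1167,  0.993 ,  1.144 ],
       [ 0.    ,  0.    ,  0.    ,  1.    ]])}
side {'camera_matrix': array([[435.7929,   0.    , 308.7193],
       [  0.    , 435.7929, 233.8579],
       [  0.    ,   0.    ,   1.    ]]), 'T': array([[ 0.9903,  0.0776, -0.1157,  0.4917],
       [-0.1387,  0.6273, -0.7663, -0.8869],
       [ 0.0131,  0.7749,  0.632 ,  0.6944],
       [ 0.    ,  0.    ,  0.    ,  1.    ]])}
{'time_s': 0.1, 'joint_positions': array([-1.3146,  0.3512,  1.6523,  0.    ,  1.1391, -0.0846]), 'joint_velocities': array([ 0.0006, -0.0005, -0.0027, -0.0006, -0.001 , -0.0025]), 'joint_efforts': array([  0.0015, -49.8029, -28.5705,   0.0701,   0.024 ,  -0.0001]), 'tcp_pos': array([ 0.1838, -0.5181,  0.2402]), 'tcp_rot': array([-3.0951, -0.5325,  0.0001]), 'force': array([ 0.5162, -0.678 ,  0.5398]), 'moment': array([ 0.0084, -0.0223,  0.0292]), 'finger_gap': 1.0021333455330268}
```

View pics/top0.png

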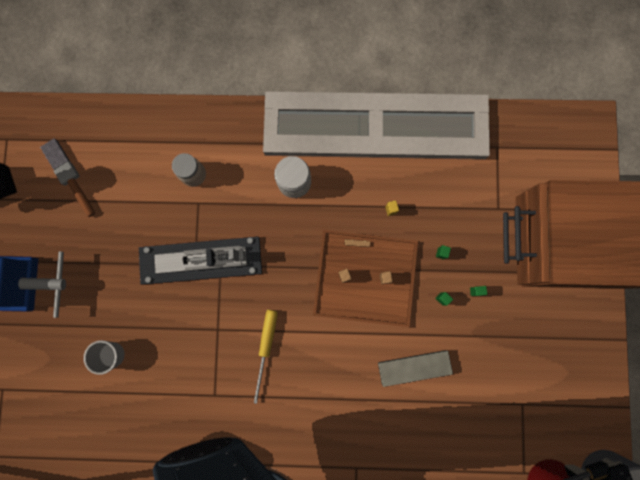

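View pics/side0.png

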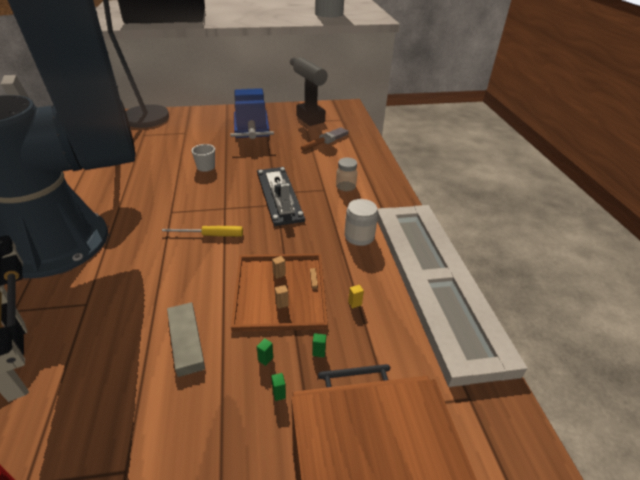

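The top view shows the tray at about (368,278), with two oak-coloured upright blocks in it at (345,275) and (387,277) and the offcut at (357,242). The magazine is at (200,260). The look-alikes are green at (443,252), (445,298) and (479,291), and yellow at (392,208), all outside the tray. The two oak blocks in the tray fit the description. I'll confirm them in enlarged crops.

```bash
cat > h.py <<'E'
import cv2, numpy as np
from cell import sensors, optics
np.set_printoptions(precision=4,suppress=True)
def ray(n,u,v):
    m=optics.camera_model(n);K=m["camera_matrix"];T=m["T"]
    d=np.array([(u-K[0,2])/K[0,0],-(v-K[1,2])/K[1,1],-1.]);return T[:3,3],T[:3,:3]@d
def onz(n,u,v,z):
    o,d=ray(n,u,v);return o+d*(z-o[2])/d[2]
def proj(n,p):
    m=optics.camera_model(n);K=m["camera_matrix"];T=m["T"]
    c=T[:3,:3].T@(np.asarray(p,float)-T[:3,3]);return np.array([K[0,0]*c[0]/-c[2]+K[0,2],K[1,1]*-c[1]/-c[2]+K[1,2]])
def crop(im,x0,y0,x1,y1,s,name):
    c=cv2.resize(im[y0:y1,x0:x1],None,fx=s,fy=s,interpolation=cv2.INTER_CUBIC);cv2.imwrite("pics/"+name,c)
E
python3 - <<'E'
from h import *
t=cv2.imread("pics/top0.png");s=cv2.imread("pics/side0.png")
a=cv2.resize(t[225:295,130:270],None,fx=5.7,fy=5.7,interpolation=cv2.INTER_CUBIC);cv2.imwrite("pics/f_top.png",a)
crop(t,310,225,430,330,5,"tray_top.png")
crop(s,250,160,310,230,8,"f_side.png")
crop(s,230,250,335,335,6,"tray_side.png")
E
```

```text
(no output)
```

View pics/f_top.png

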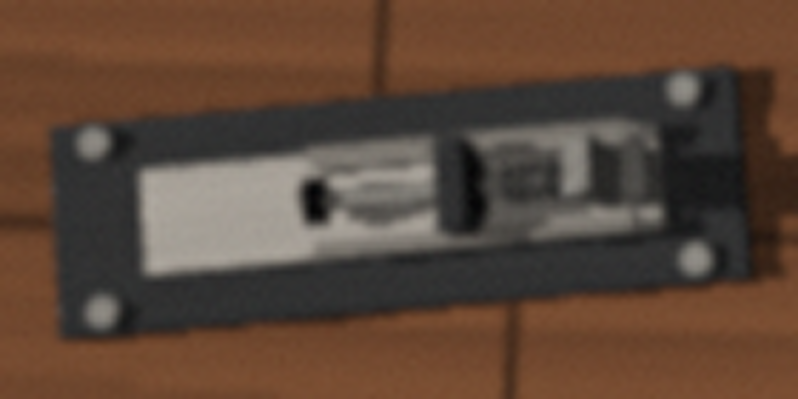

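View pics/tray_top.png

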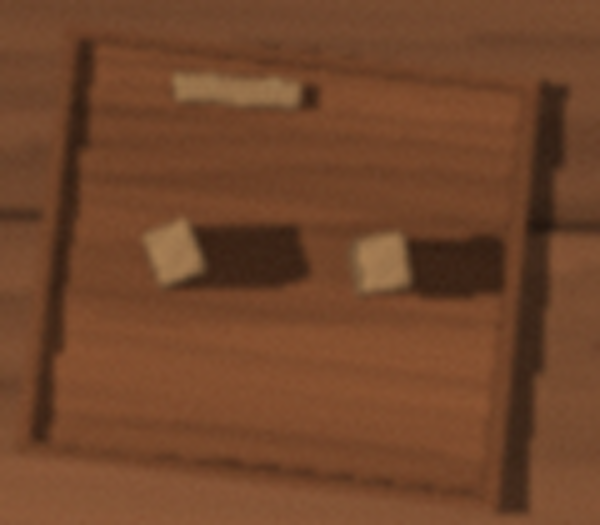

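View pics/f_side.png

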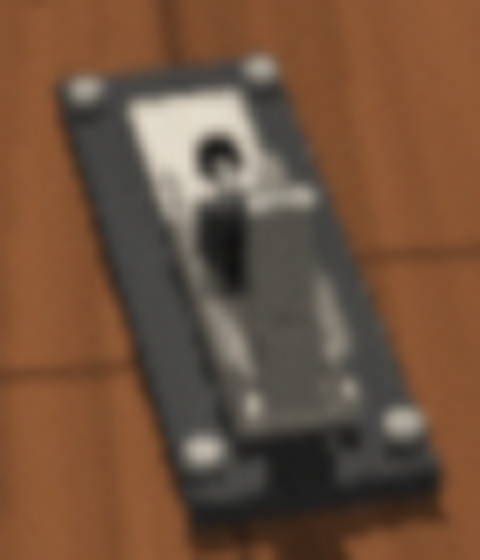

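View pics/tray_side.png

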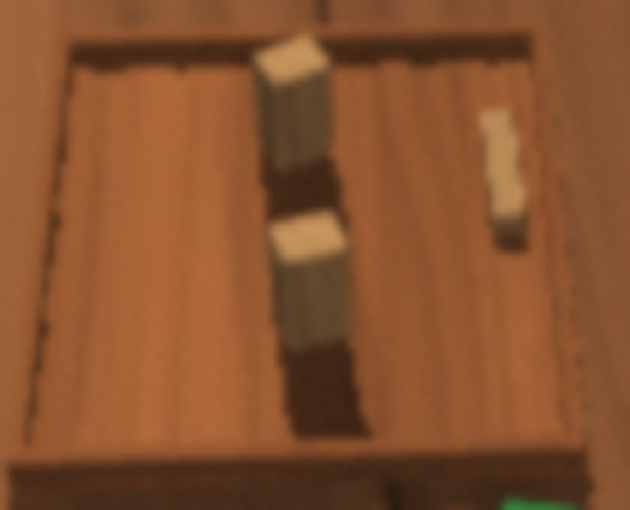

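Confirmed: both tray blocks are oak-coloured and stand upright. In the top crop their tops are at full-image pixels of about (345,275) and (386,277). The magazine's nose and follower are at its right end (−y), with the button at about (185,260). Next I'll measure.

Run:
```python
from h import *
t=cv2.imread("pics/top0.png");hsv=cv2.cvtColor(t,cv2.COLOR_BGR2HSV)
# upscaled mask for oak
S=8
def up(im,x0,y0,x1,y1): return cv2.resize(im[y0:y1,x0:x1],None,fx=S,fy=S,interpolation=cv2.INTER_CUBIC)
def full(p,x0,y0): return (np.asarray(p)+.5)/S-.5+[x0,y0]
for x0,y0,x1,y1,nm in ((330,262,362,292,'A'),(372,262,404,292,'B')):
    c=up(t,x0,y0,x1,y1);g=c[:,:,1].astype(int)
    m=((g>105)).astype(np.uint8)
    k,l,st,ce=cv2.connectedComponentsWithStats(m);i=1+np.argmax(st[1:,4])
    cn=max(cv2.findContours((l==i).astype(np.uint8),0,1)[0],key=cv2.contourArea)
    pts=np.array([onz("top",*full(p[0],x0,y0),0.051)[:2] for p in cn])*1000
    r=cv2.minAreaRect(pts.astype(np.float32));print(nm,g.max(),r,cv2.boxPoints(r).round(1).tolist())
# bed plate: dark, low saturation
x0,y0,x1,y1=130,225,270,295
c=up(t,x0,y0,x1,y1);h=cv2.cvtColor(c,cv2.COLOR_BGR2HSV)
m=((h[:,:,1]<90)).astype(np.uint8);m=cv2.morphologyEx(m,cv2.MORPH_CLOSE,np.ones((25,25)))
k,l,st,ce=cv2.connectedComponentsWithStats(m);i=1+np.argmax(st[1:,4])
cn=max(cv2.findContours((l==i).astype(np.uint8),0,1)[0],key=cv2.contourArea)
cv2.drawContours(c,[cn],-1,(0,0,255),2);cv2.imwrite("pics/fm.png",cv2.resize(c,(800,400)))
pts=np.array([onz("top",*full(p[0],x0,y0),0.012)[:2] for p in cn])*1000
r=cv2.minAreaRect(pts.astype(np.float32));print('bed',r,cv2.boxPoints(r).round(1).tolist())
# screws in crop coords /5.7
for p in ((93,142),(683,88),(695,259),(101,312),(317,202),(140,167),(148,273)):
    q=np.array(p)/5.7+[130,225]; print(p,onz("top",*q,0.015)[:2]*1000)
```

```text
A 127 ((532.1188354492188, -187.2183074951172), (21.541515350341797, 17.902816772460938), 21.918495178222656) [[518.7999877929688, -182.89999389648438], [525.5, -199.5], [545.5, -191.5], [538.7999877929688, -174.89999389648438]]
B 126 ((529.6588745117188, -275.3118591308594), (20.633493423461914, 18.891874313354492), 10.443387031555176) [[517.7999877929688, -267.8999938964844], [521.2000122070312, -286.5], [541.5, -282.70001220703125], [538.0999755859375, -264.20001220703125]]Traceback (most recent call last):
  File "<stdin>", line 21, in <module>
  File "h.py", line 8, in onz
    o,d=ray(n,u,v);return o+d*(z-o[2])/d[2]
        ~~~^^^^^^^
  File "h.py", line 5, in ray
    m=optics.camera_model(n);K=m["camera_matrix"];T=m["T"]
ValueError: time passes only in moves, steps and waits
```

View pics/fm.png

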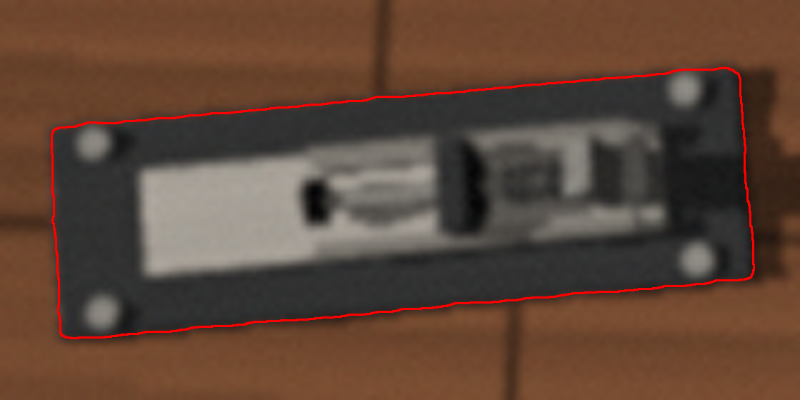

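```bash
python3 - <<'E'
s=open('h.py').read()
s=s.replace('def ray(','_M={n:optics.camera_model(n) for n in ("top","side")}\ndef ray(').replace('m=optics.camera_model(n);','m=_M[n];')
open('h.py','w').write(s)
E
python3 - <<'E'
from h import *
t=cv2.imread("pics/top0.png");sd=cv2.imread("pics/side0.png")
S=8
def up(im,x0,y0,x1,y1): return cv2.resize(im[y0:y1,x0:x1],None,fx=S,fy=S,interpolation=cv2.INTER_CUBIC)
def full(p,x0,y0): return (np.asarray(p)+.5)/S-.5+[x0,y0]
def comp(m):
    k,l,st,ce=cv2.connectedComponentsWithStats(m);i=1+np.argmax(st[1:,4])
    return max(cv2.findContours((l==i).astype(np.uint8),0,1)[0],key=cv2.contourArea)
for x0,y0,x1,y1,nm in ((270,253,288,268,'A'),(272,282,292,296,'B')):
    c=up(sd,x0,y0,x1,y1);g=c[:,:,1].astype(int)
    cn=comp((g>115).astype(np.uint8))
    pts=np.array([onz("side",*full(p[0],x0,y0),0.051)[:2] for p in cn])*1000
    print(nm,g.max(),cv2.minAreaRect(pts.astype(np.float32)))
for n,(x0,y0,x1,y1),im in (("top",(130,225,270,295),t),("side",(252,160,310,230),sd)):
    c=up(im,x0,y0,x1,y1);h=cv2.cvtColor(c,cv2.COLOR_BGR2HSV)
    m=((h[:,:,1]<90)).astype(np.uint8);m=cv2.morphologyEx(m,cv2.MORPH_CLOSE,np.ones((25,25)))
    cn=comp(m)
    pts=np.array([onz(n,*full(p[0],x0,y0),0.012)[:2] for p in cn])*1000
    r=cv2.minAreaRect(pts.astype(np.float32));print('bed',n,r,cv2.boxPoints(r).round(1).tolist())
for p in ((93,142),(683,88),(695,259),(101,312),(317,202),(140,167),(148,273)):
    q=np.array(p)/5.7+[130,225]; print(p,onz("top",*q,0.015)[:2]*1000)
for p in ((85,92),(260,68),(203,452),(404,422),(252,408),(348,390)):
    q=np.array(p)/8+[250,160]; print('side',p,onz("side",*q,0.015)[:2]*1000)
E
```

```text
A 148 ((531.0308837890625, -185.7119140625), (21.299217224121094, 17.74563980102539), 21.166467666625977)
B 149 ((529.1386108398438, -274.3753967285156), (21.785507202148438, 17.602968215942383), 11.464248657226562)
bed top ((560.234130859375, 131.75384521484375), (84.19762420654297, 270.9389343261719), 6.339224815368652) [[503.3999938964844, 261.70001220703125], [533.4000244140625, -7.5], [617.0, 1.7999999523162842], [587.0999755859375, 271.0]]
bed side ((559.418212890625, 129.2081298828125), (85.23457336425781, 283.20660400390625), 6.574762344360352) [[500.8999938964844, 265.0], [533.2999877929688, -16.299999237060547], [618.0, -6.599999904632568], [585.5, 274.79998779296875]]
(93, 142) [579.7509 250.653 ]
(683, 88) [605.7526  21.3431]
(695, 259) [539.4537  14.1345]
(101, 312) [513.8549 243.4256]
(317, 202) [558.2758 161.8153]
(140, 167) [570.3908 231.6617]
(148, 273) [529.3173 226.0583]
side (85, 92) [514.453  246.1208]
side (260, 68) [580.8018 255.7902]
side (203, 452) [540.2297  17.9869]
side (404, 422) [606.8268  26.3171]
side (252, 408) [558.1393  40.0622]
side (348, 390) [590.6151  46.2714]
```

```bash
python3 - <<'E'
from h import *
th=np.deg2rad(6.42);c=np.array([.5602,.132]);fx=np.array([np.cos(th),np.sin(th)]);fy=np.array([-fx[1],fx[0]])
def f(n,p,z):
    q=np.array(p)/(5.7 if n=="top" else 8)+([130,225] if n=="top" else [250,160]); w=onz(n,*q,z)[:2]-c
    return np.round([w@fx*1000,w@fy*1000],1)
for nm,p,z in (("button end",(303,203),.038),("bracket back top",(436,185),.056),("bracket front top",(468,185),.056),("fol top back",(597,165),.09),("fol top front",(630,165),.09),("nose end",(662,190),.05),("track end low",(660,225),.036),("track far end",(143,220),.02)):
    print(nm,f("top",p,z))
for nm,p,z in (("button",(220,155),.038),("fol top front mid",(280,212),.09),("fol top back mid",(280,193),.09),("nose base",(300,430),.02),("L lip",(252,408),.036),("R lip",(348,390),.036)):
    print(nm,f("side",p,z))
E
python3 - <<'E'
import cv2
t=cv2.imread("pics/top0.png");s=cv2.imread("pics/side0.png")
a=cv2.resize(t[235:280,180:260],None,fx=10,fy=10,interpolation=cv2.INTER_CUBIC);cv2.imwrite("pics/f_top2.png",cv2.convertScaleAbs(a,alpha=1.5))
a=cv2.resize(s[178:222,265:305],None,fx=13,fy=13,interpolation=cv2.INTER_CUBIC);cv2.imwrite("pics/f_side2.png",cv2.convertScaleAbs(a,alpha=1.5))
E
```

```text
button end [-1. 29.]
bracket back top [ -0.7 -26. ]
bracket front top [ -1.8 -37.9]
fol top back [ -2.5 -92.4]
fol top front [  -3.6 -104.3]
nose end [  -9.6 -109.2]
track end low [ -21.4 -105.4]
track far end [ 0.  96.2]
button [ 1.3 27.8]
fol top front mid [ -1.3 -91.4]
fol top back mid [  0.9 -80.6]
nose base [  -0.9 -113.3]
L lip [ -17.6 -119.4]
R lip [  14.4 -116.9]
```

View pics/f_top2.png

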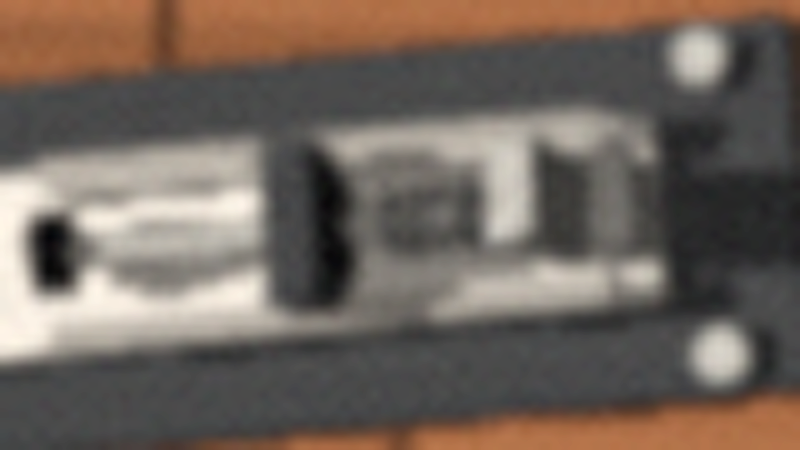

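View pics/f_side2.png

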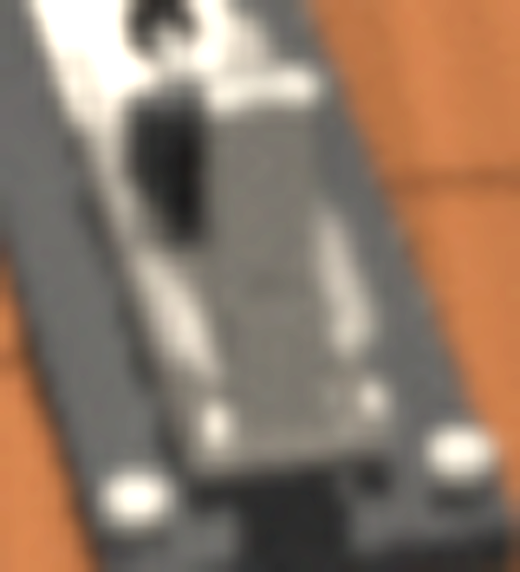

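>>> drive_tool --pt "0 0 0 -0.15" --pt "0 0 0 -0.15" --pt "0 0 0 -0.15" --pt "0 0 0 -0.15" --pt "0 0 0 -0.15" --pt "0 0 0 -0.15" --pt "0 0 0 -0.15" --pt "0 0 0 -0.15" --pt "0 0 0 -0.15" --pt "0 0 0 -0.15" --fingers 5.0

```text
time_s: 1.1
tcp_pos: [0.1838, -0.5182, 0.2403]
tcp_rot: [-1.894, -2.506, -0.001]
force: [-0.1, -0.4, -0.0]
finger_gap: 0.541
```

```bash
cat >> h.py <<'E'
from scipy.spatial.transform import Rotation as Ro
def go(target,ydeg):
    """tool-frame shift (cm) to target TCP and yaw (rad) so tool y points at ydeg (world)"""
    o=sensors.get_obs();R=Ro.from_rotvec(o["tcp_rot"]).as_matrix();p=o["tcp_pos"]
    d=R.T@(np.asarray(target)-p)*100
    cur=np.rad2deg(np.arctan2(R[1,1],R[0,1]));dy=-np.deg2rad((ydeg-cur+180)%360-180)
    print("t",round(o["time_s"],2),"p",p,"ycur",round(cur,2),"tilt z",R[:,2],"\nshift cm",d,"yaw",round(dy,4),"F",o["force"],"gap mm",o["finger_gap"]*93,"j",o["joint_positions"])
E
python3 - <<'E'
from h import *
go([.5316,-.1865,.12],21.5)
E
```

```text
t 1.1 p [ 0.1838 -0.5182  0.2403] ycur 15.83 tilt z [-0.0002  0.0007 -1.    ] 
shift cm [22.4168 42.5074 12.0468] yaw -0.099 F [-0.053  -0.3906 -0.036 ] gap mm 50.31291258737177 j [-1.3146  0.351   1.6522 -0.      1.1391 -1.5908]
```

>>> drive_tool --pt "1.5 2.9 0 0" --pt "2.3 4.3 0.8 0" --pt "2.3 4.3 1.3 0" --pt "2.3 4.3 1.3 0" --pt "2.3 4.3 1.3 0" --pt "2.3 4.3 1.3 0" --pt "2.3 4.3 1.3 0" --pt "2.3 4.3 1.3 0" --pt "2.3 4.3 1.3 0" --pt "1.5 2.9 1 -0.1"

```text
time_s: 2.1
tcp_pos: [0.5134, -0.2046, 0.1315]
tcp_rot: [-1.772, -2.593, -0.0]
force: [0.1, 0.4, 0.7]
finger_gap: 0.538
```

Run:
```python
from h import *
go([.5316,-.1865,.12],21.5)
go([.5316,-.1865,.05],21.5)
```

```text
t 2.1 p [ 0.5134 -0.2046  0.1315] ycur 21.32 tilt z [-0.0006  0.0005 -1.    ] 
shift cm [1.0205 2.3566 1.1508] yaw -0.0032 F [0.1274 0.3816 0.745 ] gap mm 50.05414608596157 j [-0.4636  0.4924  1.7398  0.0003  0.9101 -0.8358]
t 2.1 p [ 0.5134 -0.2046  0.1315] ycur 21.32 tilt z [-0.0006  0.0005 -1.    ] 
shift cm [1.0156 2.3589 8.1508] yaw -0.0032 F [0.1274 0.3816 0.745 ] gap mm 50.05414608596157 j [-0.4636  0.4924  1.7398  0.0003  0.9101 -0.8358]
```

>>> drive_tool --pt "0.5 1.2 0.5 0" --pt "0.5 1.16 1 0" --pt "0 0 1.5 0" --pt "0 0 1.5 0" --pt "0 0 1.5 0" --pt "0 0 1.2 0" --pt "0 0 0.8 0" --pt "0 0 0.35 0" --pt "0 0 0 0" --pt "0 0 0 0"

```text
time_s: 3.1
tcp_pos: [0.5306, -0.1893, 0.0494]
tcp_rot: [1.775, 2.592, 0.0]
force: [-0.8, -0.4, -0.0]
finger_gap: 0.539
```

Run:
```python
from h import *
go([.5316,-.1865,.048],21.5)
t=optics.capture("top")[:,:,::-1];s=optics.capture("side")[:,:,::-1]
a=cv2.resize(t[225:335,310:430],None,fx=4,fy=4,interpolation=2);b=cv2.resize(s[225:335,225:335],None,fx=4,fy=4,interpolation=2)
cv2.imwrite("pics/g1.png",cv2.resize(np.hstack([a,b]),(800,382)))
```

```text
t 3.1 p [ 0.5306 -0.1893  0.0494] ycur 21.2 tilt z [ 0.0006 -0.0003 -1.    ] 
shift cm [0.2257 0.1985 0.1375] yaw -0.0053 F [-0.786  -0.3883 -0.0027] gap mm 50.09183379070928 j [-0.4254  0.6363  1.7466  0.      0.758  -0.7953]
```

View pics/g1.png

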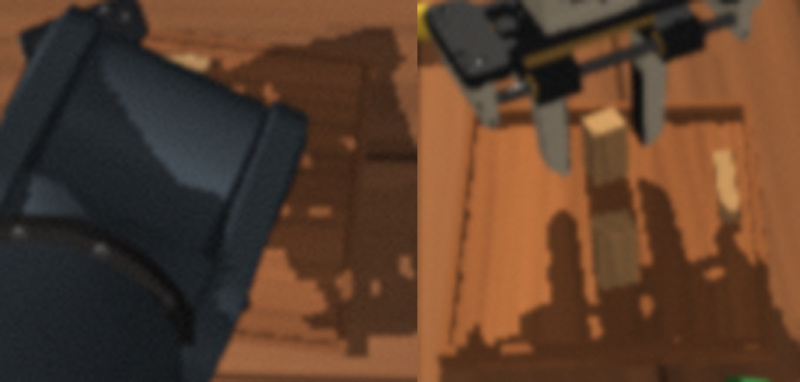

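The side view shows the open fingers either side of the farther block A, at crop (605,130), with clearance on both sides. I'll make the small remaining correction and close.

>>> drive_tool --pt "0.12 0.1 0.07 -0.005" --pt "0.11 0.1 0.07 0" --pt "0 0 0 0"

```text
time_s: 3.5
tcp_pos: [0.5314, -0.1861, 0.0476]
tcp_rot: [1.768, 2.597, 0.0]
force: [0.3, -1.0, -0.8]
finger_gap: 0.541
```

>>> drive_tool --pt "0 0 0 0" --pt "0 0 0 0" --pt "0 0 0 0" --pt "0 0 0 0" --pt "0 0 0 0" --pt "0 0 0 0" --pt "0 0 0 0" --pt "0 0 0 0" --fingers 1.5 --squeeze 40

```text
time_s: 4.3
tcp_pos: [0.5314, -0.1863, 0.0476]
tcp_rot: [1.768, 2.597, 0.0]
force: [1.1, 0.3, -0.0]
finger_gap: 0.256
```

Run:
```python
from h import *
go([.5316,-.1865,.048],21.5)
```

```text
t 4.3 p [ 0.5314 -0.1863  0.0476] ycur 21.48 tilt z [ 0.0001 -0.     -1.    ] 
shift cm [-0.024   0.0171 -0.041 ] yaw -0.0003 F [ 1.1312  0.3452 -0.0302] gap mm 23.76390256276352 j [-0.42    0.6391  1.7472  0.      0.7552 -0.795 ]
```

>>> drive_tool --pt "0 0 -0.5 0" --pt "0 0 -1.5 0" --pt "0 0 -2 0" --pt "0 0 -1.5 0" --pt "0 0 -0.5 0" --pt "0 0 0 0.13" --pt "0 0 0 0.13" --pt "0 0 0 0" --pt "0 0 0 0"

```text
time_s: 5.2
tcp_pos: [0.5312, -0.1863, 0.1075]
tcp_rot: [-2.086, -2.349, 0.0]
force: [-0.1, -0.1, 0.3]
finger_gap: 0.252
```

Run:
```python
from h import *
go([.5742,.0078,.0966],6.42)
```

```text
t 5.2 p [ 0.5312 -0.1863  0.1075] ycur 6.81 tilt z [-0.0002  0.0001 -1.    ] 
shift cm [18.7628  6.5682  1.0913] yaw 0.0067 F [-0.1373 -0.1106  0.2637] gap mm 23.48013540100726 j [-0.42    0.5435  1.7259 -0.      0.8725 -0.5387]
```

>>> drive_tool --pt "1 0.3 0 0.007" --pt "2 0.7 0 0" --pt "2.8 1 0 0" --pt "2.8 1 0 0" --pt "2.8 1 0 0" --pt "2.8 1 0 0" --pt "2.2 0.8 0.3 0" --pt "1.5 0.6 0.3 0" --pt "0.8 0.2 0.3 0" --pt "0 0 0 0"

```text
time_s: 6.2
tcp_pos: [0.5764, 0.0074, 0.098]
tcp_rot: [-2.096, -2.339, 0.001]
force: [-0.2, -0.3, -0.1]
finger_gap: 0.256
```

Run:
```python
from h import *
go([.5742,.0078,.0966],6.42)
t=optics.capture("top")[:,:,::-1];s=optics.capture("side")[:,:,::-1]
cv2.imwrite("pics/p1.png",np.hstack([cv2.resize(t[220:300,130:280],(750,400),interpolation=2)]))
cv2.imwrite("pics/p1s.png",cv2.resize(s[130:240,235:335],(600,600),interpolation=2))
```

```text
t 6.2 p [0.5764 0.0074 0.098 ] ycur 6.28 tilt z [-0.0009  0.     -1.    ] 
shift cm [ 0.0665 -0.2158  0.1414] yaw -0.0025 F [-0.2451 -0.2716 -0.1434] gap mm 23.798991143568486 j [-0.0679  0.5781  1.6929 -0.      0.8715 -0.1775]
```

View pics/p1s.png

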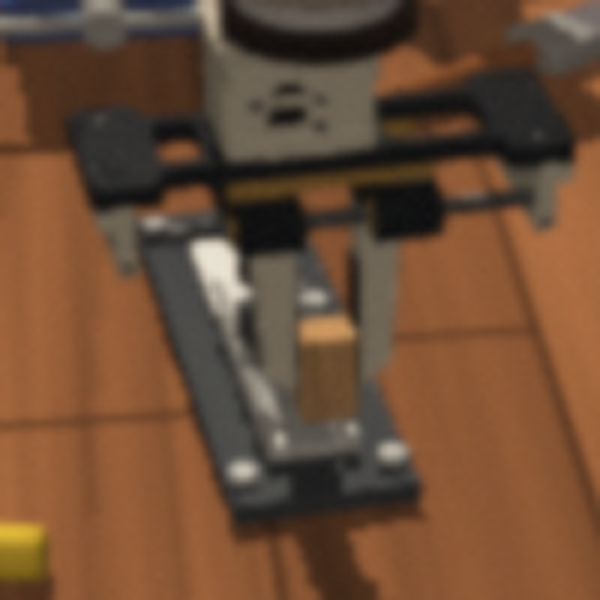

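View pics/p1.png

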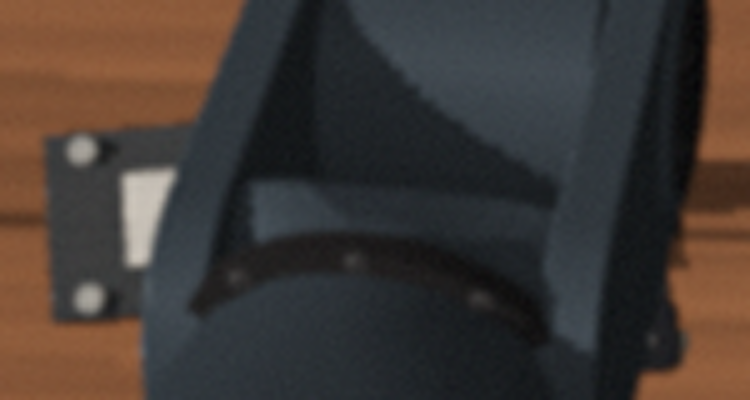

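>>> drive_tool --pt "0.1 -0.12 0.14 -0.002" --pt "0.3 -0.1 0 0" --pt "0 0 0 0" --pt "0 0 0 0"

```text
time_s: 6.7
tcp_pos: [0.5741, 0.0103, 0.0973]
tcp_rot: [2.096, 2.34, 0.0]
force: [-0.2, -0.1, -0.5]
finger_gap: 0.257
```

```bash
cat >> h.py <<'E'
th=np.deg2rad(6.42);C=np.array([.5602,.132]);fx=np.array([np.cos(th),np.sin(th)]);fy=np.array([-fx[1],fx[0]])
def loc(p): w=np.asarray(p)[:2]-C; return np.round([w@fx*1000,w@fy*1000],1)
def tgt(l,s,z): return [*(C+l/1000*fx+s/1000*fy),z]
E
python3 - <<'E'
from h import *
print(loc(sensors.get_obs()["tcp_pos"]))
go(tgt(0,-110,.0966),6.42)
s=optics.capture("side")[:,:,::-1]
cv2.imwrite("pics/p2s.png",cv2.resize(s[170:225,262:312],(800,880),interpolation=2)[:600*880//600][:600])
cv2.imwrite("pics/side2.png",s)
E
```

```text
[   0.2 -122.5]
t 6.7 p [0.5741 0.0103 0.0973] ycur 6.29 tilt z [ 0.0001 -0.     -1.    ] 
shift cm [ 1.2511 -0.0194  0.0667] yaw -0.0023 F [-0.1627 -0.0809 -0.4784] gap mm 23.908627113778536 j [-0.0632  0.5754  1.7004 -0.      0.8657 -0.173 ]
```

View pics/p2s.png

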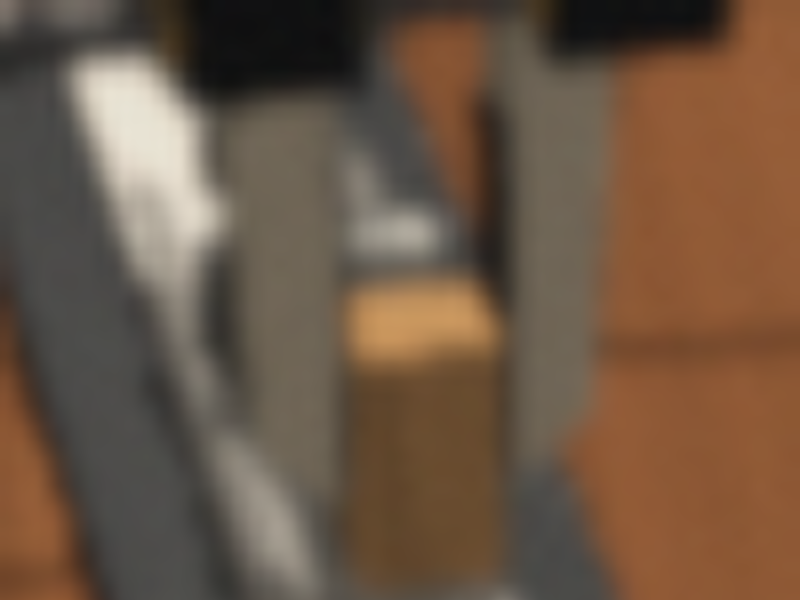

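Run:
```python
from h import *
def f(u,v,z): return loc(onz("side",u,v,z))
print("block top front",f(288.6,192.5,.1007),"bottom front",f(289,206.6,.0557))
print("fol top front",f(265+262/13,178+108/13,.09),"lips",f(265+215/13,178+425/13,.036),f(265+372/13,178+400/13,.036))
```

```text
block top front [  -1.5 -135.7] bottom front [  -0.4 -131.9]
fol top front [ -0.8 -90.6] lips [ -17.2 -118.1] [  14.6 -117.1]
```

>>> drive_tool --pt "0.4 0 0.06 -0.002" --pt "0.4 0 0 0" --pt "0.4 0 0 0" --pt "0.3 0 0 0" --pt "0.1 0 0 0" --pt "0 0 0 0"

```text
time_s: 7.35
tcp_pos: [0.5723, 0.0265, 0.0966]
tcp_rot: [2.093, 2.343, 0.0]
force: [-0.5, 0.4, -0.6]
finger_gap: 0.255
```

>>> drive_tool --pt "0.1 0 0 0" --pt "0.1 0 0 0" --pt "0.1 0 0 0" --pt "0.1 0 0 0" --pt "0 0 0 0"

```text
time_s: 7.85
tcp_pos: [0.5718, 0.0304, 0.0966]
tcp_rot: [-2.093, -2.342, 0.0]
force: [0.4, -0.5, -1.5]
finger_gap: 0.252
```

>>> drive_tool --pt "0.1 0 0 0" --pt "0.1 0 0 0" --pt "0 0 0 0"

```text
time_s: 8.15
tcp_pos: [0.5716, 0.0324, 0.0966]
tcp_rot: [-2.094, -2.342, -0.0]
force: [0.0, -0.8, -0.1]
finger_gap: 0.251
```

>>> drive_tool --pt "0.1 0 0 0" --pt "0.1 0 0 0" --pt "0 0 0 0"

```text
time_s: 8.45
tcp_pos: [0.5714, 0.0344, 0.0966]
tcp_rot: [-2.093, -2.342, -0.0]
force: [0.3, 0.3, 0.3]
finger_gap: 0.256
```

Run:
```python
from h import *
print(loc(sensors.get_obs()["tcp_pos"]))
go(tgt(0,-82.5,.0966),6.42)
```

```text
[  0.2 -98.2]
t 8.45 p [0.5714 0.0344 0.0966] ycur 6.43 tilt z [ 0.  0. -1.] 
shift cm [ 1.5728 -0.0224  0.0001] yaw 0.0001 F [0.3129 0.3119 0.2507] gap mm 23.81943493314337 j [-0.0212  0.5739  1.7053  0.      0.8623 -0.1333]
```

>>> drive_tool --pt "0.1 0 0 0" --pt "0 0 0 0"

```text
time_s: 8.65
tcp_pos: [0.5713, 0.0354, 0.0966]
tcp_rot: [-2.094, -2.342, -0.0]
force: [0.6, -0.7, -0.7]
finger_gap: 0.257
```

>>> drive_tool --pt "0.1 0 0 0" --pt "0 0 0 0"

```text
time_s: 8.85
tcp_pos: [0.5712, 0.0361, 0.0966]
tcp_rot: [2.093, 2.342, -0.0]
force: [0.7, -2.5, 0.5]
finger_gap: 0.253
```

>>> drive_tool --pt "0.1 0 0 0" --pt "0 0 0 0"

```text
time_s: 9.05
tcp_pos: [0.5711, 0.0369, 0.0966]
tcp_rot: [2.093, 2.342, -0.001]
force: [0.2, -5.8, 0.7]
finger_gap: 0.257
```

>>> drive_tool --pt "0.1 0 0 0" --pt "0 0 0 0"

```text
time_s: 9.25
tcp_pos: [0.571, 0.0379, 0.0966]
tcp_rot: [2.093, 2.342, -0.001]
force: [0.8, -5.1, -0.2]
finger_gap: 0.257
```

>>> drive_tool --pt "0.15 0 0 0" --pt "0.2 0 0 0" --pt "0.2 0 0 0" --pt "0.2 0 0 0" --pt "0.2 0 0 0" --pt "0.2 0 0 0" --pt "0.2 0 0 0" --pt "0.15 0 0 0" --pt "0.15 0 0 0" --pt "0 0 0 0"

```text
time_s: 10.25
tcp_pos: [0.5692, 0.0542, 0.0966]
tcp_rot: [2.093, 2.342, -0.001]
force: [-0.3, -6.3, -0.6]
finger_gap: 0.257
```

Run:
```python
from h import *
print(loc(sensors.get_obs()["tcp_pos"]))
go(tgt(0,-78.3,.0616),6.42)
s=optics.capture("side")[:,:,::-1]
cv2.imwrite("pics/p3s.png",cv2.resize(s[165:225,255:315],(600,600),interpolation=2))
```

```text
[  0.2 -78.3]
t 10.25 p [0.5692 0.0542 0.0966] ycur 6.43 tilt z [ 0.0001 -0.0008 -1.    ] 
shift cm [ 0.001  -0.0197  3.4999] yaw 0.0002 F [-0.2651 -6.3361 -0.6426] gap mm 23.873702825575474 j [ 0.014   0.5729  1.7072 -0.0011  0.8614 -0.0975]
```

View pics/p3s.png

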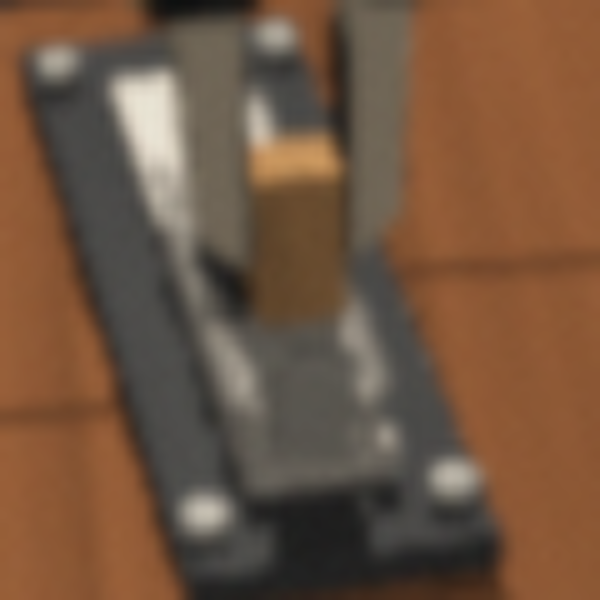

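The block is pressing the follower with 6.3 N, which matches about 17–18 mm of travel, and the dark nose is now clear below it in the crop at (315,400). Now down, checking forces.

>>> drive_tool --pt "0 0 0.1 0" --pt "0 0 0.2 0" --pt "0 0 0.2 0" --pt "0 0 0.2 0" --pt "0 0 0.2 0" --pt "0 0 0 0"

```text
time_s: 10.9
tcp_pos: [0.5697, 0.0542, 0.0879]
tcp_rot: [2.093, 2.341, 0.001]
force: [2.6, -5.5, 0.4]
finger_gap: 0.256
```

>>> drive_tool --pt "0 0 0.2 0" --pt "0 0 0.2 0" --pt "0 0 0.2 0" --pt "0 0 0.2 0" --pt "0 0 0.2 0" --pt "0 0 0 0"

```text
time_s: 11.5
tcp_pos: [0.5697, 0.0542, 0.0779]
tcp_rot: [2.093, 2.341, 0.001]
force: [1.3, -6.2, -0.5]
finger_gap: 0.257
```

>>> drive_tool --pt "0 0 0.2 0" --pt "0 0 0.2 0" --pt "0 0 0.2 0" --pt "0 0 0.2 0" --pt "0 0 0 0"

```text
time_s: 12.0
tcp_pos: [0.5698, 0.0542, 0.0699]
tcp_rot: [2.093, 2.341, 0.001]
force: [2.1, -6.7, -0.5]
finger_gap: 0.255
```

>>> drive_tool --pt "0 0 0.2 0" --pt "0 0 0.2 0" --pt "0 0 0.2 0" --pt "0 0 0 0"

```text
time_s: 12.4
tcp_pos: [0.5698, 0.0542, 0.0639]
tcp_rot: [2.093, 2.341, 0.001]
force: [2.4, -6.0, 0.1]
finger_gap: 0.255
```

>>> drive_tool --pt "0 0 0.1 0" --pt "0 0 0 0"

```text
time_s: 12.6
tcp_pos: [0.5698, 0.0542, 0.063]
tcp_rot: [2.093, 2.341, 0.001]
force: [0.9, -5.8, 1.8]
finger_gap: 0.257
```

>>> drive_tool --pt "0 0 0.1 0" --pt "0 0 0 0"

```text
time_s: 12.8
tcp_pos: [0.5698, 0.0542, 0.062]
tcp_rot: [2.093, 2.341, 0.001]
force: [1.2, -6.1, 2.6]
finger_gap: 0.256
```

>>> drive_tool --pt "0 0 0.05 0" --pt "0 0 0 0"

```text
time_s: 13.0
tcp_pos: [0.5698, 0.0542, 0.0616]
tcp_rot: [2.093, 2.341, 0.001]
force: [1.8, -5.9, 2.9]
finger_gap: 0.254
```

>>> drive_tool --pt "0 0 0.05 0" --pt "0 0 0 0"

```text
time_s: 13.2
tcp_pos: [0.5699, 0.0542, 0.0616]
tcp_rot: [2.092, 2.341, 0.001]
force: [-1.7, -5.1, 8.4]
finger_gap: 0.257
```

The block is seated on the floor: TCP z held at 0.0616 with Fz at 8 N. I'll ease the down-press and slide the block back to the nose, with the follower coming along.

>>> drive_tool --pt "-0.1 0 -0.04 0" --pt "-0.1 0 0 0" --pt "0 0 0 0"

```text
time_s: 13.5
tcp_pos: [0.57, 0.0525, 0.0615]
tcp_rot: [2.093, 2.341, 0.002]
force: [1.2, -4.3, 6.1]
finger_gap: 0.256
```

>>> drive_tool --pt "-0.05 0 0 0" --pt "0 0 0 0"

```text
time_s: 13.7
tcp_pos: [0.5701, 0.0521, 0.0616]
tcp_rot: [2.093, 2.341, 0.002]
force: [1.6, -2.3, 6.2]
finger_gap: 0.258
```

>>> drive_tool --pt "-0.05 0 0 0" --pt "0 0 0 0"

```text
time_s: 13.9
tcp_pos: [0.57, 0.052, 0.0615]
tcp_rot: [2.093, 2.342, 0.002]
force: [1.2, -0.1, 6.5]
finger_gap: 0.25
```

>>> drive_tool --pt "0 0 0 0" --pt "0 0 0 0" --pt "0 0 0 0" --pt "0 0 0 0" --fingers 4.5

```text
time_s: 14.3
tcp_pos: [0.5693, 0.0518, 0.0608]
tcp_rot: [-2.093, -2.342, 0.0]
force: [0.1, -1.6, 0.5]
finger_gap: 0.48
```

>>> drive_tool --pt "0 0 -0.5 0" --pt "0 0 -1.5 0" --pt "0 0 -2 0" --pt "0 0 -2 0" --pt "0 0 -1.5 0" --pt "0 0 -0.5 0" --pt "0 0 0 0"

```text
time_s: 15.0
tcp_pos: [0.5698, 0.0517, 0.1421]
tcp_rot: [2.093, 2.341, 0.002]
force: [0.3, -1.2, 0.6]
finger_gap: 0.487
```

Run:
```python
from h import *
print(loc(sensors.get_obs()["tcp_pos"]))
go([.5294,-.2748,.12],11)
s=optics.capture("side")[:,:,::-1]
cv2.imwrite("pics/p4s.png",cv2.resize(s[165:225,255:315],(600,600),interpolation=2))
```

```text
[  0.6 -80.9]
t 15.0 p [0.5698 0.0517 0.1421] ycur 6.42 tilt z [ 0.0018  0.     -1.    ] 
shift cm [-31.9952  -7.6705   2.2044] yaw -0.08 F [ 0.2828 -1.2297  0.6145] gap mm 45.31310390430706 j [ 0.0091  0.5072  1.682   0.      0.9506 -0.1029]
```

View pics/p4s.png

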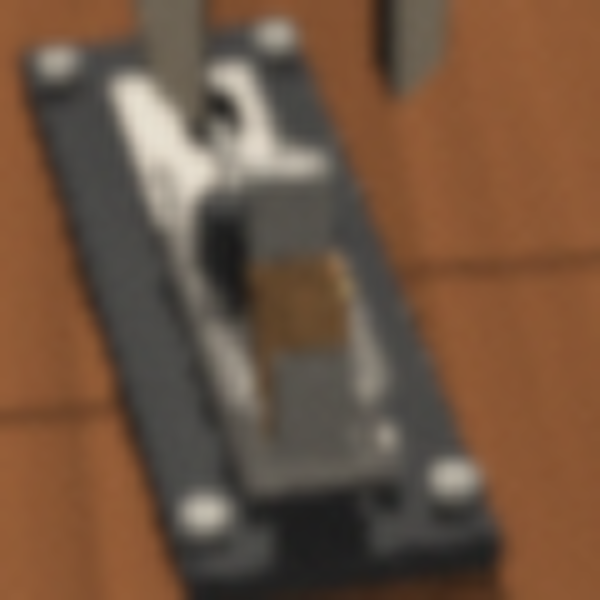

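Block A stands down in the track with the follower closed on it: oak face at crop (300,300), follower behind it at (290,215). Now for block B.

>>> drive_tool --pt "-1.5 -0.4 0 -0.08" --pt "-3 -0.8 0 0" --pt "-3.7 -0.8 0 0" --pt "-4 -0.9 0 0" --pt "-4 -0.9 0 0" --pt "-4 -0.9 0 0" --pt "-4 -0.9 0 0" --pt "-3.5 -0.8 0 0" --pt "-1.7 -0.5 0 0" --pt "0 0 0 0"

```text
time_s: 16.05
tcp_pos: [0.5559, -0.2514, 0.1401]
tcp_rot: [-2.0, -2.421, 0.0]
force: [-0.3, -0.1, 0.1]
finger_gap: 0.479
```

Run:
```python
from h import *
go([.5294,-.2748,.0476],11)
```

```text
t 16.05 p [ 0.5559 -0.2514  0.1401] ycur 10.87 tilt z [-0.001   0.0005 -1.    ] 
shift cm [-1.801  -3.0388  9.2538] yaw -0.0023 F [-0.2979 -0.0702  0.1021] gap mm 44.585783425429376 j [-0.501   0.5721  1.5752 -0.0001  0.9955 -0.6906]
```

>>> drive_tool --pt "-0.6 -1 0 -0.002" --pt "-0.8 -1.3 0.4 0" --pt "-0.4 -0.74 1.4 0" --pt "0 0 2 0" --pt "0 0 2 0" --pt "0 0 1.4 0" --pt "0 0 0.8 0" --pt "0 0 0 0" --pt "0 0 0 0"

```text
time_s: 16.95
tcp_pos: [0.5304, -0.2735, 0.0615]
tcp_rot: [1.995, 2.426, 0.0]
force: [0.0, -0.2, 0.4]
finger_gap: 0.479
```

Run:
```python
from h import *
go([.5294,-.2748,.0476],11)
s=optics.capture("side")[:,:,::-1]
cv2.imwrite("pics/g2.png",cv2.resize(s[225:335,225:335],(600,600),interpolation=2))
```

```text
t 16.95 p [ 0.5304 -0.2735  0.0615] ycur 11.13 tilt z [ 0.0006 -0.0004 -1.    ] 
shift cm [-0.1042 -0.128   1.3932] yaw 0.0023 F [ 0.0261 -0.1914  0.4178] gap mm 44.56946695184732 j [-0.5541  0.6623  1.6506 -0.      0.828  -0.7483]
```

View pics/g2.png

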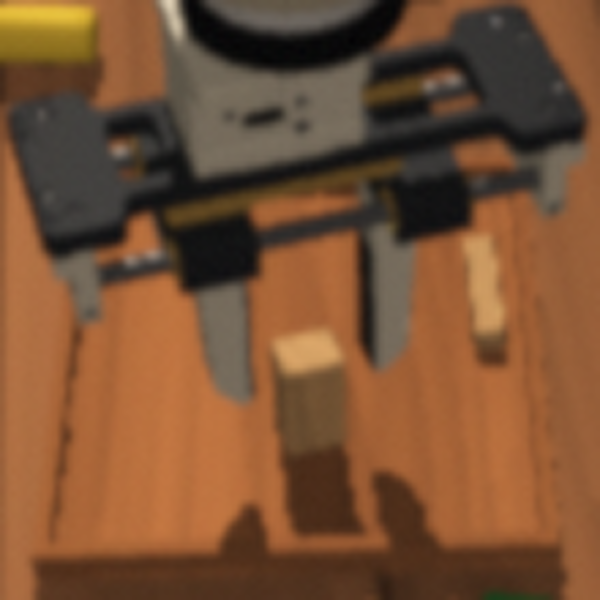

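Both fingers are clear on either side of block B, at crop (310,390). I'll correct, lower and grip.

>>> drive_tool --pt "-0.1 -0.12 0.1 0.002" --pt "0 0 0.5 0" --pt "0 0 0.6 0" --pt "0 0 0.2 0" --pt "0 0 0 0"

```text
time_s: 17.5
tcp_pos: [0.529, -0.2745, 0.0464]
tcp_rot: [-1.998, -2.423, 0.0]
force: [0.1, -0.9, 0.0]
finger_gap: 0.485
```

>>> drive_tool --pt "0 0 0 0" --pt "0 0 0 0" --pt "0 0 0 0" --pt "0 0 0 0" --pt "0 0 0 0" --pt "0 0 0 0" --pt "0 0 0 0" --fingers 1.5 --squeeze 40

```text
time_s: 18.2
tcp_pos: [0.5293, -0.2747, 0.0471]
tcp_rot: [1.998, 2.424, 0.0]
force: [-0.2, 0.8, 1.7]
finger_gap: 0.255
```

Run:
```python
from h import *
go([.5294,-.2748,.0476],11)
```

```text
t 18.2 p [ 0.5293 -0.2747  0.0471] ycur 11.0 tilt z [ 0.0002 -0.0001 -1.    ] 
shift cm [-0.0141  0.0045 -0.0486] yaw 0.0 F [-0.2358  0.8025  1.7489] gap mm 23.682753075156263 j [-0.5567  0.6844  1.6551  0.0001  0.8019 -0.7488]
```

>>> drive_tool --pt "0 0 -0.5 0.02" --pt "0 0 -1.5 0.06" --pt "0 0 -2 0" --pt "0 0 -2 0" --pt "0 0 -0.8 0" --pt "0 0 0 0" --pt "0 0 0 0"

```text
time_s: 18.9
tcp_pos: [0.5289, -0.2745, 0.1143]
tcp_rot: [-2.093, -2.341, 0.0]
force: [0.7, 0.2, -0.4]
finger_gap: 0.259
```

Run:
```python
from h import *
go(tgt(.8,-100,.109),6.42)
```

```text
t 18.9 p [ 0.5289 -0.2745  0.1143] ycur 6.4 tilt z [-0.0008  0.0004 -1.    ] 
shift cm [30.0463  7.7278  0.538 ] yaw -0.0003 F [ 0.7189  0.1509 -0.433 ] gap mm 24.054738692209806 j [-0.5568  0.5839  1.631  -0.      0.9276 -0.6685]
```

Stopping about 2 cm short of the approach point first.

>>> drive_tool --pt "1.5 0.4 0 0" --pt "3 0.8 0 0" --pt "4 1 0 0" --pt "4 1 0 0" --pt "4 1.1 0 0" --pt "4 1.1 0 0" --pt "3.5 1 0 0" --pt "2.5 0.8 0 0" --pt "1.5 0.5 0 0" --pt "0 0 0 0"

```text
time_s: 19.9
tcp_pos: [0.5742, 0.0141, 0.1144]
tcp_rot: [-2.091, -2.344, 0.001]
force: [-0.6, -1.2, -0.0]
finger_gap: 0.255
```

Run:
```python
from h import *
print(loc(sensors.get_obs()["tcp_pos"]))
go(tgt(.8,-100,.109),6.42)
```

```text
[   0.8 -118.8]
t 19.9 p [0.5742 0.0141 0.1144] ycur 6.55 tilt z [-0.0008  0.0002 -1.    ] 
shift cm [1.8754 0.0091 0.5424] yaw 0.0022 F [-0.6152 -1.2172 -0.0352] gap mm 23.68036883131326 j [-0.0566  0.5508  1.6906  0.0001  0.901  -0.1709]
```

>>> drive_tool --pt "0.4 0 0.2 0.002" --pt "0.5 0 0.2 0" --pt "0.5 0 0.14 0" --pt "0.3 0 0 0" --pt "0.2 0 0 0" --pt "0 0 0 0"

```text
time_s: 20.5
tcp_pos: [0.5724, 0.0311, 0.1096]
tcp_rot: [2.096, 2.34, 0.0]
force: [0.1, -0.2, 0.5]
finger_gap: 0.253
```

Run:
```python
from h import *
print(loc(sensors.get_obs()["tcp_pos"]))
go(tgt(.8,-86,.109),6.42)
s=optics.capture("side")[:,:,::-1]
cv2.imwrite("pics/p5s.png",cv2.resize(s[165:225,255:315],(600,600),interpolation=2))
```

```text
[   0.8 -101.6]
t 20.5 p [0.5724 0.0311 0.1096] ycur 6.31 tilt z [ 0.0001 -0.     -1.    ] 
shift cm [ 1.5591 -0.0041  0.0636] yaw -0.002 F [ 0.0611 -0.2244  0.5285] gap mm 23.515316359839158 j [-0.0269  0.5556  1.697  -0.      0.8889 -0.1369]
```

View pics/p5s.png

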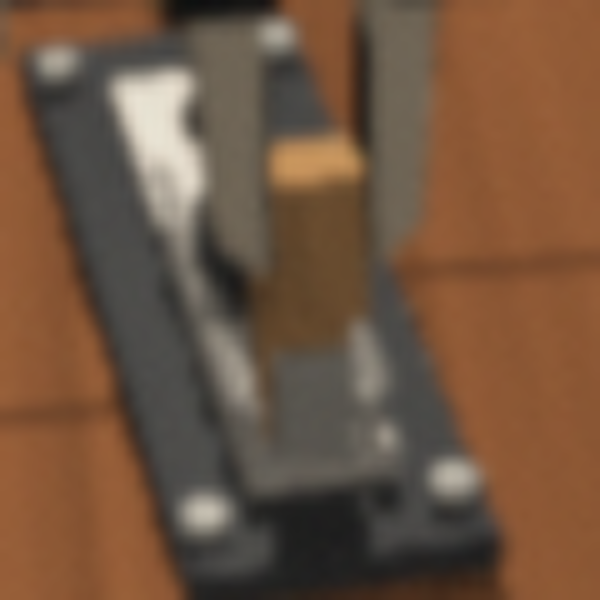

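>>> drive_tool --pt "0.4 0 0.05 -0.002" --pt "0.5 0 0 0" --pt "0.4 0 0 0" --pt "0.2 0 0 0" --pt "0.1 0 0 0" --pt "0 0 0 0"

```text
time_s: 21.15
tcp_pos: [0.5706, 0.0471, 0.1091]
tcp_rot: [2.093, 2.342, 0.0]
force: [0.1, 0.1, -0.2]
finger_gap: 0.254
```

>>> drive_tool --pt "0.1 0 0 0" --pt "0.1 0 0 0" --pt "0 0 0 0"

```text
time_s: 21.45
tcp_pos: [0.5704, 0.049, 0.1091]
tcp_rot: [-2.094, -2.342, -0.0]
force: [0.5, -0.5, -0.5]
finger_gap: 0.255
```

>>> drive_tool --pt "0.1 0 0 0" --pt "0 0 0 0"

```text
time_s: 21.65
tcp_pos: [0.5702, 0.05, 0.1091]
tcp_rot: [-2.094, -2.342, -0.0]
force: [0.2, 0.5, 0.2]
finger_gap: 0.257
```

>>> drive_tool --pt "0.1 0 0 0" --pt "0 0 0 0"

```text
time_s: 21.85
tcp_pos: [0.5701, 0.051, 0.1091]
tcp_rot: [-2.094, -2.342, 0.0]
force: [-0.2, 0.1, -1.0]
finger_gap: 0.258
```

>>> drive_tool --pt "0.1 0 0 0" --pt "0 0 0 0"

```text
time_s: 22.05
tcp_pos: [0.57, 0.052, 0.1091]
tcp_rot: [-2.094, -2.342, -0.0]
force: [0.3, -0.1, -0.7]
finger_gap: 0.259
```

>>> drive_tool --pt "0.1 0 0 0" --pt "0 0 0 0"

```text
time_s: 22.25
tcp_pos: [0.57, 0.0524, 0.1091]
tcp_rot: [2.093, 2.342, -0.001]
force: [0.5, -5.3, 0.2]
finger_gap: 0.248
```

>>> drive_tool --pt "0.1 0 0 0" --pt "0 0 0 0"

```text
time_s: 22.45
tcp_pos: [0.5699, 0.0532, 0.1091]
tcp_rot: [2.093, 2.342, -0.001]
force: [0.2, -6.8, -0.2]
finger_gap: 0.252
```

>>> drive_tool --pt "0.1 0 0 0" --pt "0 0 0 0"

```text
time_s: 22.65
tcp_pos: [0.5698, 0.0541, 0.1091]
tcp_rot: [2.093, 2.342, -0.001]
force: [0.0, -6.2, -0.4]
finger_gap: 0.256
```

>>> drive_tool --pt "0.15 0 0 0" --pt "0.2 0 0 0" --pt "0.2 0 0 0" --pt "0.2 0 0 0" --pt "0.2 0 0 0" --pt "0.2 0 0 0" --pt "0.2 0 0 0" --pt "0.2 0 0 0" --pt "0.15 0 0 0" --pt "0 0 0 0"

```text
time_s: 23.65
tcp_pos: [0.5679, 0.0709, 0.1091]
tcp_rot: [2.093, 2.342, -0.002]
force: [-0.1, -8.5, -0.0]
finger_gap: 0.26
```

>>> drive_tool --pt "0.1 0 0 0" --pt "0.1 0 0 0" --pt "0.1 0 0 0" --pt "0 0 0 0" --pt "0 0 0 0"

```text
time_s: 24.15
tcp_pos: [0.5676, 0.0738, 0.1091]
tcp_rot: [2.093, 2.342, -0.002]
force: [0.4, -8.5, 0.4]
finger_gap: 0.254
```

Run:
```python
from h import *
print(loc(sensors.get_obs()["tcp_pos"]))
go(tgt(.8,-58.8,.0611),6.42)
s=optics.capture("side")[:,:,::-1]
cv2.imwrite("pics/p6s.png",cv2.resize(s[165:225,255:315],(600,600),interpolation=2))
```

```text
[  0.8 -58.7]
t 24.15 p [0.5676 0.0738 0.1091] ycur 6.43 tilt z [ 0.0002 -0.0016 -1.    ] 
shift cm [-0.0052 -0.0035  4.8045] yaw 0.0001 F [ 0.3644 -8.4612  0.4184] gap mm 23.629099227925487 j [ 0.0487  0.5551  1.6995 -0.0021  0.8869 -0.0622]
```

View pics/p6s.png

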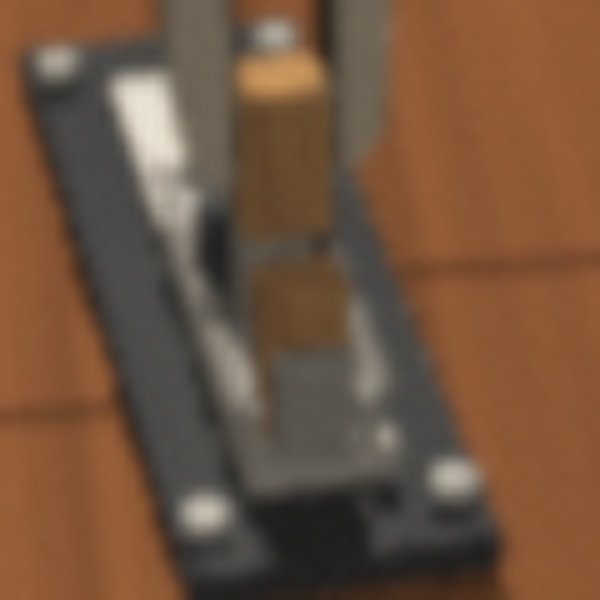

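Block A stays put. Block B holds the follower back, with the gap visible between them at crop (285,250). Lowering now.

>>> drive_tool --pt "0 0 0.1 0" --pt "0 0 0.15 0" --pt "0 0 0.15 0" --pt "0 0 0.15 0" --pt "0 0 0.15 0" --pt "0 0 0 0"

```text
time_s: 24.8
tcp_pos: [0.5682, 0.0739, 0.1026]
tcp_rot: [2.092, 2.341, 0.0]
force: [1.5, -7.1, 2.5]
finger_gap: 0.255
```

>>> drive_tool --pt "0 0 0.2 0" --pt "0 0 0.2 0" --pt "0 0 0.2 0" --pt "0 0 0.2 0" --pt "0 0 0.2 0" --pt "0 0 0 0"

```text
time_s: 25.4
tcp_pos: [0.5683, 0.0739, 0.0926]
tcp_rot: [2.092, 2.341, 0.0]
force: [2.4, -7.4, 2.1]
finger_gap: 0.256
```

>>> drive_tool --pt "0 0 0.2 0" --pt "0 0 0.2 0" --pt "0 0 0.2 0" --pt "0 0 0.2 0" --pt "0 0 0.2 0" --pt "0 0 0 0"

```text
time_s: 26.0
tcp_pos: [0.5683, 0.0739, 0.0826]
tcp_rot: [2.092, 2.341, 0.001]
force: [2.3, -8.6, 1.2]
finger_gap: 0.256
```

>>> drive_tool --pt "0 0 0.2 0" --pt "0 0 0.2 0" --pt "0 0 0.2 0" --pt "0 0 0.2 0" --pt "0 0 0 0"

```text
time_s: 26.5
tcp_pos: [0.5683, 0.0739, 0.0746]
tcp_rot: [2.092, 2.341, 0.001]
force: [1.9, -8.8, 1.3]
finger_gap: 0.255
```

>>> drive_tool --pt "0 0 0.2 0" --pt "0 0 0.2 0" --pt "0 0 0.2 0" --pt "0 0 0.2 0" --pt "0 0 0.2 0" --pt "0 0 0.1 0" --pt "0 0 0 0"

```text
time_s: 27.2
tcp_pos: [0.5683, 0.0739, 0.0636]
tcp_rot: [2.092, 2.341, 0.001]
force: [1.6, -8.0, 3.0]
finger_gap: 0.257
```

>>> drive_tool --pt "0 0 0.1 0" --pt "0 0 0 0"

```text
time_s: 27.4
tcp_pos: [0.5683, 0.0739, 0.0627]
tcp_rot: [2.092, 2.341, 0.001]
force: [1.4, -8.5, 4.4]
finger_gap: 0.26
```

>>> drive_tool --pt "0 0 0.1 0" --pt "0 0 0 0"

```text
time_s: 27.6
tcp_pos: [0.5684, 0.0739, 0.0617]
tcp_rot: [2.092, 2.341, 0.001]
force: [0.8, -7.6, 3.3]
finger_gap: 0.251
```

>>> drive_tool --pt "0 0 0.05 0" --pt "0 0 0 0"

```text
time_s: 27.8
tcp_pos: [0.5684, 0.0739, 0.0613]
tcp_rot: [2.092, 2.341, 0.001]
force: [1.4, -7.8, 5.0]
finger_gap: 0.256
```

>>> drive_tool --pt "0 0 0.05 0" --pt "0 0 0 0"

```text
time_s: 28.0
tcp_pos: [0.5684, 0.0739, 0.0611]
tcp_rot: [2.092, 2.341, 0.001]
force: [-0.4, -8.3, 7.7]
finger_gap: 0.259
```

>>> drive_tool --pt "0 0 0.04 0" --pt "0 0 0 0"

```text
time_s: 28.2
tcp_pos: [0.5684, 0.0739, 0.0611]
tcp_rot: [2.092, 2.341, 0.001]
force: [-1.4, -7.6, 12.8]
finger_gap: 0.259
```

Seated: TCP z held at 0.0611 and Fz rising. I'll ease off and slide back until B meets A.

>>> drive_tool --pt "-0.05 0 -0.06 0" --pt "-0.1 0 0 0" --pt "0 0 0 0"

```text
time_s: 28.5
tcp_pos: [0.5685, 0.0726, 0.0611]
tcp_rot: [2.092, 2.341, 0.001]
force: [-0.3, -5.8, 5.7]
finger_gap: 0.258
```

>>> drive_tool --pt "-0.05 0 0 0" --pt "0 0 0 0"

```text
time_s: 28.7
tcp_pos: [0.5686, 0.0723, 0.0611]
tcp_rot: [2.092, 2.341, 0.002]
force: [1.0, -4.5, 6.0]
finger_gap: 0.253
```

>>> drive_tool --pt "-0.05 0 0 0" --pt "0 0 0 0"

```text
time_s: 28.9
tcp_pos: [0.5686, 0.0721, 0.0611]
tcp_rot: [2.093, 2.341, 0.002]
force: [1.0, -2.8, 6.1]
finger_gap: 0.256
```

>>> drive_tool --pt "-0.05 0 0 0" --pt "0 0 0 0"

```text
time_s: 29.1
tcp_pos: [0.5686, 0.0721, 0.0611]
tcp_rot: [2.093, 2.341, 0.003]
force: [0.2, 0.9, 6.5]
finger_gap: 0.255
```

>>> drive_tool --pt "-0.03 0 0 0" --pt "0 0 0 0"

```text
time_s: 29.3
tcp_pos: [0.5686, 0.072, 0.0611]
tcp_rot: [2.093, 2.341, 0.003]
force: [-0.2, 3.3, 4.6]
finger_gap: 0.259
```

B is against A: TCP y moved 20 mm between the two seats, one block length. Releasing.

>>> drive_tool --pt "0.03 0 0 0" --pt "0 0 0 0" --pt "0 0 0 0" --pt "0 0 0 0" --pt "0 0 0 0" --fingers 4.5

```text
time_s: 29.8
tcp_pos: [0.5677, 0.0718, 0.0602]
tcp_rot: [-2.094, -2.342, 0.0]
force: [-0.3, 0.3, -0.3]
finger_gap: 0.483
```

>>> drive_tool --pt "0 0 -0.5 0" --pt "0 0 -1.5 0" --pt "0 0 -2 0" --pt "0 0 -2.5 0" --pt "0 0 -2.5 0" --pt "0 0 -2 0" --pt "0 0 -1 0" --pt "0 0 0 0"

```text
time_s: 30.6
tcp_pos: [0.5684, 0.0718, 0.1821]
tcp_rot: [2.092, 2.341, 0.003]
force: [-0.2, 0.2, -0.6]
finger_gap: 0.484
```

>>> drive_tool --pt "-1 -1 0 0" --pt "-2 -2 0 0" --pt "-3 -3 0 0" --pt "-3 -3 0 0" --pt "-3 -3 0 0" --pt "-3 -3 0 0" --pt "-3 -3 0 0" --pt "-2 -2 0 0" --pt "-1 -1 0 0" --pt "0 0 0 0"

```text
time_s: 31.6
tcp_pos: [0.3807, -0.1612, 0.1795]
tcp_rot: [-2.095, -2.338, 0.001]
force: [-0.6, -0.5, 0.4]
finger_gap: 0.485
```

Run:
```python
from h import *
go(tgt(0,0,.2),6.42)
t=optics.capture("top")[:,:,::-1];s=optics.capture("side")[:,:,::-1]
cv2.imwrite("pics/e_t.png",t);cv2.imwrite("pics/e_s.png",s)
a=cv2.resize(s[170:225,260:310],(545,600),interpolation=2);cv2.imwrite("pics/e1.png",a)
cv2.imwrite("pics/e2.png",cv2.resize(t[235:280,180:260],None,fx=10,fy=10,interpolation=2))
```

```text
t 31.6 p [ 0.3807 -0.1612  0.1795] ycur 6.27 tilt z [-0.0018  0.0008 -1.    ] 
shift cm [27.1823 21.0444 -2.063 ] yaw -0.0026 F [-0.6384 -0.4672  0.4083] gap mm 45.13167670741388 j [-0.5131  0.1898  2.0462 -0.0003  0.9076 -0.6224]
```

View pics/e1.png

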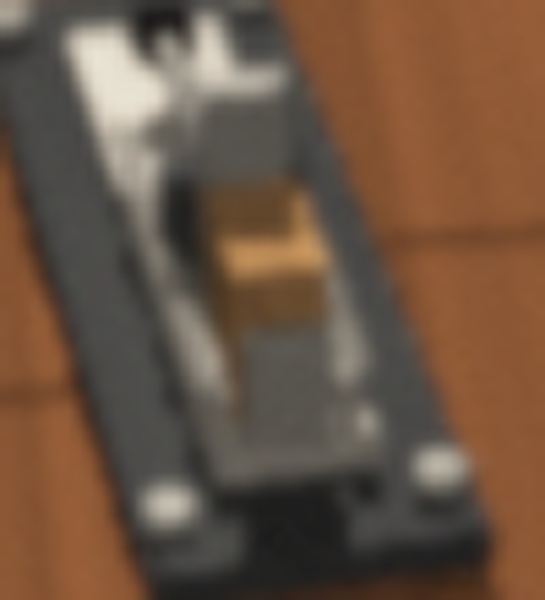

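View pics/e2.png

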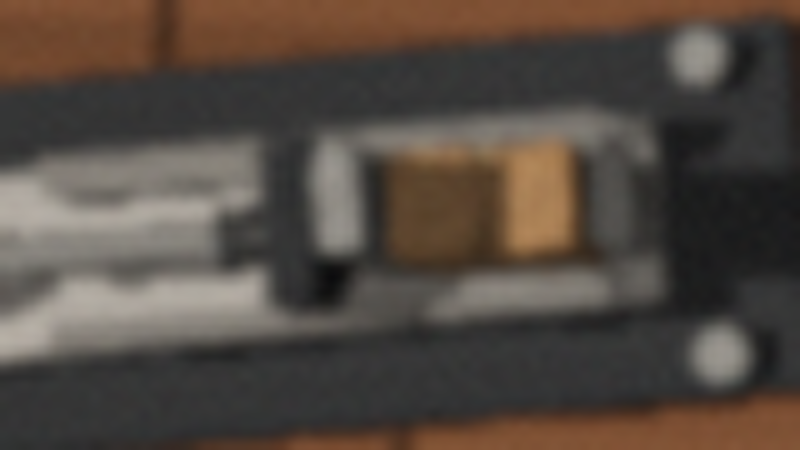

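View pics/e_s.png

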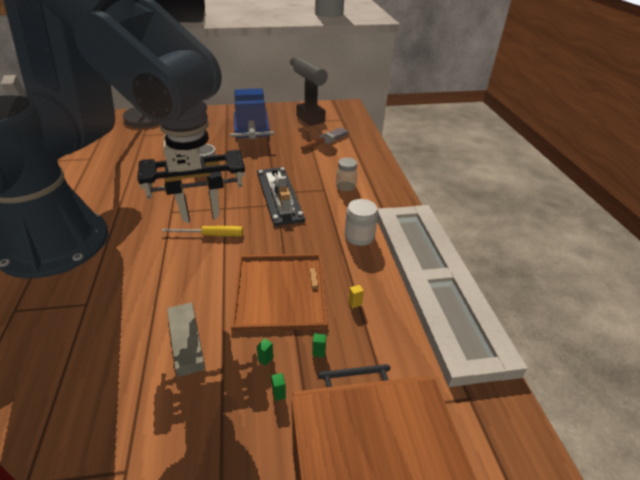

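Run:
```python
from h import *
for nm,s,z in (("nose top front",-90.6,.05),("A top near",-90.6,.065),("A/B top",-70.6,.065),("B top far",-50.6,.065),("fol top near",-50.6,.09),("fol top far",-40.6,.09)):
    q=proj("side",tgt(0,s,z)); r=proj("top",tgt(0,s,z)); print(nm,((q-[260,170])*[10.9,10.91]).round(),((r-[180,235])*10).round())
# bystander shift
a=cv2.imread("pics/side0.png");b=cv2.imread("pics/e_s.png")
for n,(x0,y0,x1,y1) in dict(offcut=(306,262,320,290),putty=(342,198,380,245),jar=(334,155,360,192)).items():
    print(n,cv2.absdiff(a,b)[y0:y1,x0:x1].mean().round(2))
```

```text
nose top front [281. 320.] [571. 197.]
A top near [280. 267.] [559. 190.]
A/B top [262. 221.] [465. 198.]
B top far [245. 177.] [371. 207.]
fol top near [242.  88.] [345. 196.]
fol top far [234.  66.] [297. 200.]
offcut 4.56
putty 5.1
jar 4.6
```

Run:
```python
from cell import env
print(env.sign_off())
```

```text
the job is handed in; nothing more can be done
None
```

Both oak blocks are in the magazine, upright and on the track floor, with the follower closed on the row. I handed the job in at about 32 s of the 69 s allowed; no verdict was reported.

- **Loading:** I used block A, then block B, to push the follower back (about 18 mm and 38 mm). Each was lowered until it touched the floor, slid back until it met the nose or the first block, and then released.
- **Forces:** Pressing on the follower read about 5–9 N, and the firmest touch on the floor was about 13 N.
- **Seating check:** Each block stopped within about 0.1 mm of the height expected for the track floor. The two seated positions were 20 mm apart, which is one block length.
- **Final pictures:** Both blocks appear level and in a tight row with the follower against B. The tray holds only the offcut. The offcut, putty can and jar look unmoved by eye.
- **What disagreed:** The top view put the block edges about 5 mm from where I expected, and the side view about 1–2 mm. Block B's top lies in the follower's shadow, so its edge is less sharp, and for B I relied more on the contact readings. I felt a sideways force of 1–2 N as both blocks went down; it did not build up.

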